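# Take the gap gauge off the keeper hook and stand it in its rest

### The job

The steel gap gauge hangs on the peg of the hook stand behind a sprung keeper. Press the keeper down firmly on its stop with the fingertip (about 8 N, never over 15 N), hold it down while you start to draw the gauge off the front of the peg, easing off once the gauge has passed over the keeper's end and forcing nothing; then gently stand the gauge upright in the slot of the aluminium rest, fully home, and let go. Leave the other things where they are.

Things in the scene. Friction and masses are not known exactly. Their poses are not given: they have to be found in the camera images.
- hook_stand: Hook stand, fixed: grey foot 120 x 100 mm on a black mat, dark post 18 mm thick, and a level round steel peg running from the post along the stand's -x at z = 150 mm to x = -130 mm: 9 mm thick up to x = -73 mm, then a seat 14 mm thick to x = -84 mm, then slotted for the keeper. Origin: on the post axis, 14 mm below the foot's top, 167 mm below the post's top, 2 to 14 mm above the bench.
- keeper (a joint): Sprung keeper in the peg's slot: dark steel blade 6 mm wide, 5 mm thick, 37 mm long, pivoted across the peg near its tip (stand x = -122, z = 154 mm; axis y). At 0 rad it slants up and back and bars the gauge's hole. Pressed 14 mm down at the nose it meets a rigid stop at 0.388 rad, its top level with the seat's. 1.2 N at the nose starts it, 3 N holds it; it springs back; over 15 N bends it.
- peg_tip (a point): Centre of the peg's front end face, 130 mm in front of the post axis, 152 to 164 mm above the bench.
- gauge: Gap gauge: flat steel plate 10 mm thick (x), 60 mm wide (y), 117 mm high (z), 0.25 kg; the same both ways round. Origin: centre of its 17 mm hole, 42 mm below the top edge, 75 mm above the bottom. Hangs on the peg (1.5 mm play all round), front face 1 to 3 mm behind the pressed nose. Gripped by its thickness from above, over the peg, the front fingertip comes down on the keeper.
- rest: Slotted aluminium rest, fixed to the bench: block 50 x 90 mm (x, y), 32 mm high, slot 14 mm wide (x), 70 mm long (y) in its middle, open at the top, long sides bevelled (mouth about 20 mm), slot floor 12 mm above the bench. Origin: centre of its underside, z up. With the gauge fully home the gauge's origin is 87 mm above this origin.
- bush: Bystander: loose steel bush, 36 mm across, 18 mm high, on the mat beside the hook stand. Origin: centre of its underside.
- weight: Bystander: loose 29 mm thick, 48 mm high calibration weight with a knob, on the mat, on the other side of the hook stand. Origin: centre of its underside.
- vee: Bystander: loose steel vee block 36 x 44 x 32 mm beside the rest. Origin: centre of its underside.
- keeper_nose (a point): Middle of the keeper's free end face: raised at stand x = -88, z = 168 mm, pressed at x = -85, z = 154 mm. The gauge passes only with it within 3 mm of fully down (feel the stop); once the gauge's hole is over it, the gauge keeps it down. Near its pivot the keeper is stiff (15 N and more within 7 mm), so ease the fingertips up 1 to 2 mm by then. Pulling the gauge on the raised keeper locks it.
Things that resemble listed ones, but are neither listed nor needed, are in the scene too. What is shaped like the rest but purple is not meant. Several things have the shape of the gauge; the one meant has the colours described above.

How it is judged (in metres and radians):
On the way, in this order (a step that is already met when the one before it is completed fails the run):
1. the fingers press the keeper firmly on its stop (over 6 N) while the gauge still hangs behind it (value of joint keeper above 0.32 rad and contact force between the fingers and keeper above 6 N and x of gauge in the frame of hook_stand above -0.084 m), for 0.2 s.
2. the gauge is drawn off the front of the peg and the keeper has sprung back (distance between gauge and hook_stand above 0.21 m and value of joint keeper below 0.05 rad), for 0.1 s.
At the end, for the whole second after the job is handed in: The gauge stands in the slot of the rest, on the slot floor (its origin 83 to 91 mm above the rest's underside and within 12 mm sideways of its middle), upright within 15 degrees, turned with the slot, released and at rest; the keeper has sprung back up (horizontal distance between gauge and rest below 0.012 m and z of gauge in the frame of rest between 0.083 and 0.091 m and angle between gauge's own z axis and vertical below 0.26 rad and angle between the x axis of gauge and the x axis of rest, either way round below 0.3 rad and linear speed of gauge below 0.02 m/s and value of joint keeper below 0.05 rad); the robot touches nothing.
It fails at once if the keeper is pressed with more than 15 N (contact force between the fingers and keeper above 15 N).
It fails at once if the gauge is forced against the hook stand or its keeper with more than 20 N (contact force between gauge and hook_stand above 20 N).
It fails at once if the gauge is dropped or slammed into the rest (faster than 0.4 m/s over the slot) (horizontal distance between gauge and rest below 0.03 m and z of gauge in the frame of rest below 0.16 m and linear speed of gauge above 0.4 m/s).
It fails at once if the bush, the weight or the vee block is moved by more than 15 mm (distance of any of bush, weight, vee from where it was at the start of the episode above 0.015 m).
It also fails if it takes over 58 s, if anything falls off the work surface, if the arm or the gripper's body presses on something with over 40 N, if the wrist force passes 120 N, or if a joint passes its speed limit or range.

### The arm

A 6-joint arm with a two-finger parallel gripper is mounted at the origin on a cart in front of the work surface, level with it; the furniture and walls round the work are solid. World frame = base frame: x ahead of the robot, y to its left, z up, the work surface at z = 0. Lengths are in mm, angles in rad, forces in N, time in s.
With the tool pointing down it reaches from about 350 to 975 mm from the base axis. Payload 7.1 kg.
Tool frame: the origin (TCP) lies on the mounting face of the last link; the fingertips stand 182 mm ahead of it and the grasp point (between the pads) lies 163 mm ahead of it (ctrl.tcp_to_tips is the distance from the TCP to the fingertips, in mm); z points along the fingers, y is the direction in which the jaws open and shut (so a half turn about z gives the same grasp; the last joint's range is limited). The gripper opens to 88 mm and grips with 3 to 60 N. Pads are 20 mm wide; open, the fingers measure 115 mm over their backs; the gripper's body (75 mm by 178 mm) begins 61 mm behind the grasp point.
Start: joints at [-1.151, 0.423, 1.63, -0, 1.089, -0.019], TCP at [265.549, -565.765, 404.675] pointing down, gripper open.
Joint ranges: [-3, 3], [-0.9, 2.11], [0.09, 2.58], [-1.31, 4.45], [0.11, 2.69], [-2.54, 2.54]. Speed limits (rad/s): [2.39, 2.39, 3.01, 3.14, 3.14, 3.14].

### API

Orientations are given as a rotation vector (axis times angle).
In Python, from workcell import ctrl gives the robot as it stands. The module is installed in compiled form; this text tells all that it offers.
- The arm moves only by the tool send_rows, never from a script. Its argument "commands" is a list of rows, each an object with "translation": the shift along the world's x, y, z normalised to -1 to 1, where 1 is 0.1 m, a list of three; "twist": the turn, a rotation vector about the world's x, y, z normalised to -1 to 1, where 1 is 0.5 rad, a list of three. A call has exactly 10 rows; each row is the pose to reach, as a shift and turn from the pose commanded when the call began; what a row does not reach only later rows make up. A row lasts 1/10 s, in which the tool goes at most 50 mm and 8.59 degrees, less where a joint would pass 70% of its speed; a pose out of reach is approached as far as the arm can. A call with a number of a shift or a turn outside -1 to 1 is refused whole. A call with a gripper value outside its range is refused whole. "grip" is the closure, from -1 (fully open) to 1 (shut), set as the call begins (left out, the last holds). The fingers move at their own pace and stop on an object; the grip force is fixed at half the most. Time passes only in rows, so rows that repeat a pose let the fingers close, or fill a call up. It gives the time, the measured TCP pose, the force and the opening at its end, in the units of the state.
- ctrl.get_obs(): the state, without advancing time (a new reading comes with each control period).
- ctrl.get_image(name): name is "side" or "top" or "wrist"; returns a dict with "img" (384x512x3 uint8, red, green, blue), "intrinsics" (3x3 intrinsics, pixels), "cam_to_world" (4x4, takes a point from camera to world coordinates). Camera axes: x right, y down, z forward; pixel columns grow to the right and rows downward; lengths in mm; the calibration is good to about 2 mm. The wrist camera is an equidistant fisheye: a pixel r from the principal point sees the ray r / f radians off the axis. A picture is of the moment at which its call begins. There is no depth.
- ctrl.close_job(): hands the job in, once; it reports no verdict.
The state is a dict: "t": time; "qpos": joint angles; "qvel": joint speeds; "joint_torque": joint torques, N m; "ee_pos": TCP position; "orientation": TCP orientation; "ft_force": force on the tool from outside, world axes, zero at the start; "moment": the same for the moment, N m; "width": finger opening in mm.
Only numpy, scipy, OpenCV 4.12 (cv2) and the standard library are available. Lean on these libraries where they do the work, as an engineer would, in place of code of your own. Each camera call takes 0.05 s, during which the arm holds its last target. There are 200 camera calls.

## Working session

There is one attempt and no reset: what is moved stays moved. The work goes in short steps, Python scripts to look and compute and a tool call to move; the robot and the scene stay as the last step left them, time stands still between calls to the robot, and variables do not carry over. Pictures are saved under pics/ and viewed, about 8 in all and at most 12, crops included, and the job is handed in when it is done.

Besides the shell and the picture viewer there is one more tool, called by a JSON object that holds its "fn" and its "kwargs", one argument or row to a line. send_rows: Moves the arm, as the interface text tells. Its arguments: {"type":"object","properties":{"commands":{"type":"array","items":{"type":"object","properties":{"translation":{"type":"array","items":{"type":"number"}},"twist":{"type":"array","items":{"type":"number"}}}}},"grip":{"type":"number"}},"required":["commands"]}

```bash
ls; mkdir -p pics; python3 - <<'E'
from workcell import ctrl
import cv2,numpy as np
for n in ("side","top"):
    d=ctrl.get_image(n); cv2.imwrite(f"pics/{n}0.png",d["img"][:,:,::-1]); np.savez(f"pics/{n}0.npz",**d)
    print(n,d["intrinsics"].tolist(),np.round(d["cam_to_world"],3).tolist())
print(ctrl.get_obs(),ctrl.tcp_to_tips)
E
```

```text
pics
side [[359.83862441790296, 0.0, 255.9604464288841], [0.0, 359.83862441790296, 189.8111420517067], [0.0, 0.0, 1.0]] [[0.626, 0.516, -0.584, 1078.805], [0.78, -0.41, 0.474, -449.2], [0.005, -0.752, -0.659, 746.219], [0.0, 0.0, 0.0, 1.0]]
top [[363.1962767820387, 0.0, 259.44489864138353], [0.0, 363.1962767820387, 198.1458171403046], [0.0, 0.0, 1.0]] [[-0.024, -0.988, 0.154, 386.738], [-0.999, 0.019, -0.036, -6.818], [0.032, -0.155, -0.987, 1053.127], [0.0, 0.0, 0.0, 1.0]]
{'t': 0.1, 'qpos': array([-1.15098694e+00,  4.23796986e-01,  1.63058531e+00, -2.62313796e-05,
        1.08860902e+00, -1.90188609e-02]), 'qvel': array([-0.00045509, -0.00063677, -0.00251716,  0.00047055,  0.00031021,
        0.00094235]), 'joint_torque': array([-1.55100338e-04, -5.45612133e+01, -2.74327415e+01,  6.44692685e-02,
        1.88122108e-02, -1.24675984e-05]), 'ee_pos': array([ 265.46116037, -565.55676475,  403.9700283 ]), 'orientation': array([-3.06493591e+00, -6.83513567e-01,  4.72887405e-04]), 'ft_force': array([0.02172898, 0.24672744, 0.34609554]), 'moment': array([ 0.03596938,  0.02954598, -0.00402114]), 'width': 87.57327666327593} 182.0
```

```bash
cd pics; python3 -c "
import cv2
for n in ('side','top'):
    i=cv2.imread(n+'0.png'); cv2.imwrite(n+'0b.png',cv2.resize(i,(800,600),interpolation=cv2.INTER_CUBIC))"
```

```text
(no output)
```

View pics/side0b.png

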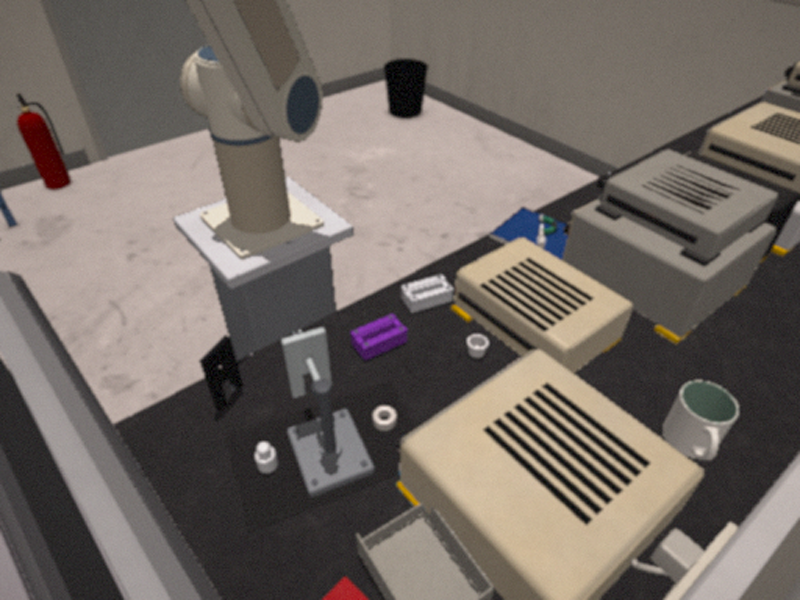

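View pics/top0b.png

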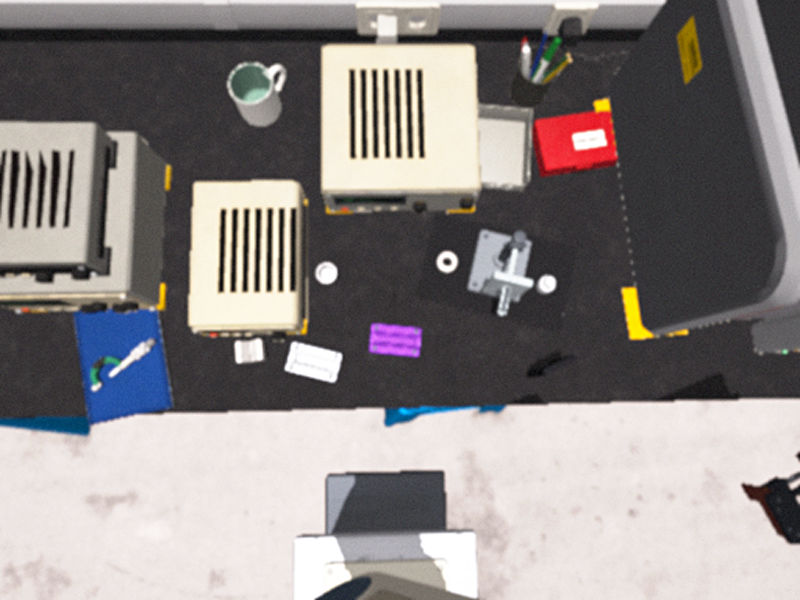

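The side view shows the stand with the gauge at about (305,360), the aluminium rest at (428,293) and the purple decoy at (378,337). In the top view the peg tip is at about (502,312), the rest at (314,362) and the vee at (249,350). Next I'll zoom in to pick features.

```bash
cd pics; python3 -c "
import cv2,numpy as np
t=cv2.imread('top0.png');s=cv2.imread('side0.png')
def c(i,u,v,w,h,k):
    a=cv2.resize(i[v:v+h,u:u+w],None,fx=k,fy=k,interpolation=cv2.INTER_CUBIC)
    for x in range((u+9)//10*10,u+w,10): cv2.line(a,((x-u)*k,0),((x-u)*k,5 if x%50 else 14),(0,255,255),1)
    for y in range((v+9)//10*10,v+h,10): cv2.line(a,(0,(y-v)*k),(5 if y%50 else 14,(y-v)*k),(0,255,255),1)
    return a
a=np.hstack([c(t,290,140,80,75,5),c(s,170,200,80,75,5)])
b=np.hstack([c(t,145,210,80,45,5),c(s,230,165,80,45,5)])
cv2.imwrite('c1.png',np.vstack([a,b]))"
```

```text
(no output)
```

View pics/c1.png

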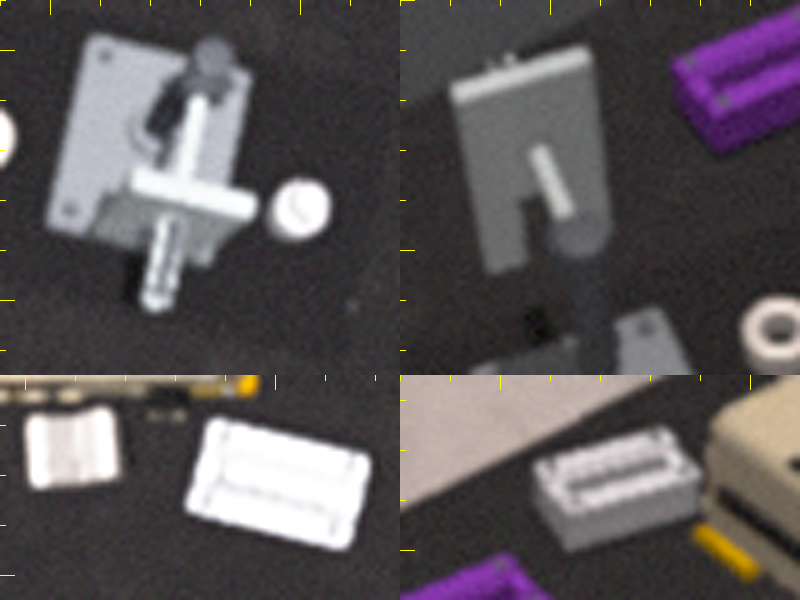

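```bash
cat > h.py <<'E'
import numpy as np
from scipy.optimize import least_squares
from scipy.spatial.transform import Rotation as R
def load(n): return dict(np.load(f"pics/{n}.npz"))
def proj(d,P):
    T=np.linalg.inv(d["cam_to_world"]); p=np.atleast_2d(P)@T[:3,:3].T+T[:3,3]
    K=d["intrinsics"]
    if d.get("fish"):
        r=np.hypot(p[:,0],p[:,1]); th=np.arctan2(r,p[:,2]); q=p[:,:2]/r[:,None]*th[:,None]
    else: q=p[:,:2]/p[:,2:]
    return q*[K[0,0],K[1,1]]+K[:2,2]
def place(p,L):
    c,s=np.cos(p[3]),np.sin(p[3]); L=np.atleast_2d(L)
    return np.c_[c*L[:,0]-s*L[:,1]+p[0],s*L[:,0]+c*L[:,1]+p[1],L[:,2]+p[2]]
E
python3 - <<'E'
from h import *
np.set_printoptions(precision=2,suppress=True)
T=load("top0");S=load("side0")
t=lambda x,y:(290+x/5-.4,140+y/5-.4)
s=lambda x,y:(170+(x-400)/5-.4,200+y/5-.4)
# gauge fit independent: x,y,z(top),yaw
gp={(5,-30,0):(t(258,195),s(455,102)),(5,30,0):(t(139,168),s(593,64)),(-5,-30,0):(t(252,220),s(450,87)),(-5,30,0):(t(131,190),s(588,47))}
L=np.array(list(gp),float);ut=np.array([v[0] for v in gp.values()]);us=np.array([v[1] for v in gp.values()])
f=lambda p:np.r_[(proj(T,place(p,L))-ut).ravel(),(proj(S,place(p,L))-us).ravel()]
g=least_squares(f,[600,-150,190,0]);print("gauge top",g.x,g.fun)
# stand: post top + foot + pegtip
def f2(p):
    q=p[:4];c=p[4]
    A=place(q,[[0,0,167],[-130,0,154.5],[c+60,50,14],[c+60,-50,14],[c-60,50,14]])
    return np.r_[(proj(T,A)-np.array([t(213,58),t(157,306),t(90,38),t(250,72),t(47,222)])).ravel(),(proj(S,A[:1])-[s(581,232)]).ravel()]
a=least_squares(f2,[680,-150,8,0,0]);print("stand",a.x,a.fun)
gx=place([0,0,0,-a.x[3]],g.x[:3]-a.x[:3]);print("gauge in stand",gx)
t=lambda x,y:(145+x/5-.4,210+(y-375)/5-.4)
s=lambda x,y:(230+(x-400)/5-.4,165+(y-375)/5-.4)
A=np.array([[25,45,32],[25,-45,32],[-25,-45,32],[-25,45,32]]);B=np.array([[-25,-45,32],[-25,45,32],[25,45,32],[25,-45,32],[25,-45,0],[25,45,0]])
ut=np.array([t(212,418),t(372,457),t(350,550),t(187,512)]);us=np.array([s(535,465),s(665,428),s(700,472),s(572,518),s(572,550),s(700,515)])
f=lambda p:np.r_[(proj(T,place(p,A))-ut).ravel(),(proj(S,place(p,B))-us).ravel()]
r=least_squares(f,[480,150,0,0]);print("rest",r.x,r.fun)
E
```

```text
gauge top [ 567.32 -207.24  192.36   -0.27] [-0.44  0.56 -0.53 -0.03 -0.09 -0.54  0.18 -0.54  0.2   0.01 -0.39 -0.2
  0.02 -0.08 -0.78  0.25]
stand [ 641.55 -226.23    3.63   -0.26  -11.13] [ 0.17 -0.16 -0.07  0.39 -0.27 -0.95  0.55  0.06 -0.28  0.85  0.17  0.16]
gauge in stand [[-76.62  -0.47 188.73]]
rest [455.94 123.46   0.5   -0.24] [-0.13  0.71 -0.82  0.02 -0.67 -1.05  0.37 -0.61 -0.16  0.07 -0.3  -0.11
  0.34  0.42 -0.53 -0.7  -0.73  0.75 -0.34 -0.37]
```

The stand and gauge fits agree: gauge at (567,-207), yaw -0.265; rest at (456,123), yaw -0.24. Moving above the gauge now, with the jaws narrowed.

{"fn": "send_rows", "kwargs": {
  "commands": [
    {"translation":[0.06,0.1,0.03],"twist":[0,0,0.08]},
    {"translation":[0.12,0.2,0.06],"twist":[0,0,0.17]},
    {"translation":[0.18,0.3,0.09],"twist":[0,0,0.26]},
    {"translation":[0.24,0.4,0.12],"twist":[0,0,0.35]},
    {"translation":[0.3,0.5,0.15],"twist":[0,0,0.44]},
    {"translation":[0.36,0.6,0.18],"twist":[0,0,0.53]},
    {"translation":[0.42,0.7,0.21],"twist":[0,0,0.62]},
    {"translation":[0.48,0.8,0.24],"twist":[0,0,0.71]},
    {"translation":[0.54,0.9,0.26],"twist":[0,0,0.8]},
    {"translation":[0.6,1.0,0.28],"twist":[0,0,0.88]}
  ],
  "grip": 0.6
}}

```text
t: 1.1
ee_pos: [326.0, -464.9, 432.9]
orientation: [2.841, 1.341, 0.0]
ft_force: [-0.6, -0.2, 0.9]
width: 17.7
```

{"fn": "send_rows", "kwargs": {
  "commands": [
    {"translation":[0.08,0.1,0],"twist":[0,0,0.08]},
    {"translation":[0.16,0.2,0],"twist":[0,0,0.17]},
    {"translation":[0.24,0.3,0],"twist":[0,0,0.26]},
    {"translation":[0.32,0.4,0],"twist":[0,0,0.35]},
    {"translation":[0.4,0.5,0],"twist":[0,0,0.44]},
    {"translation":[0.48,0.6,0],"twist":[0,0,0.53]},
    {"translation":[0.56,0.7,0],"twist":[0,0,0.62]},
    {"translation":[0.64,0.8,0],"twist":[0,0,0.7]},
    {"translation":[0.72,0.9,0],"twist":[0,0,0.78]},
    {"translation":[0.8,1.0,0],"twist":[0,0,0.85]}
  ]
}}

```text
t: 2.1
ee_pos: [406.2, -364.9, 432.7]
orientation: [-2.494, -1.91, 0.0]
ft_force: [0.7, -0.1, 0.3]
width: 17.2
```

{"fn": "send_rows", "kwargs": {
  "commands": [
    {"translation":[0.08,0.1,0],"twist":[0,0,0]},
    {"translation":[0.16,0.2,0],"twist":[0,0,0]},
    {"translation":[0.24,0.3,0],"twist":[0,0,0]},
    {"translation":[0.32,0.4,0],"twist":[0,0,0]},
    {"translation":[0.4,0.5,0],"twist":[0,0,0]},
    {"translation":[0.48,0.6,0],"twist":[0,0,0]},
    {"translation":[0.56,0.7,0],"twist":[0,0,0]},
    {"translation":[0.64,0.8,0],"twist":[0,0,0]},
    {"translation":[0.72,0.9,0],"twist":[0,0,0]},
    {"translation":[0.8,1.0,0],"twist":[0,0,0]}
  ]
}}

```text
t: 3.1
ee_pos: [486.2, -264.9, 432.7]
orientation: [-2.497, -1.906, 0.0]
ft_force: [-0.1, 0.9, 0.6]
width: 17.8
```

{"fn": "send_rows", "kwargs": {
  "commands": [
    {"translation":[0.08,0.06,0],"twist":[0,0,0]},
    {"translation":[0.16,0.12,0],"twist":[0,0,0]},
    {"translation":[0.24,0.18,0],"twist":[0,0,0]},
    {"translation":[0.32,0.24,0],"twist":[0,0,0]},
    {"translation":[0.4,0.3,0],"twist":[0,0,0]},
    {"translation":[0.5,0.36,0],"twist":[0,0,0]},
    {"translation":[0.6,0.44,0],"twist":[0,0,0]},
    {"translation":[0.7,0.52,0],"twist":[0,0,0]},
    {"translation":[0.78,0.57,0],"twist":[0,0,0]},
    {"translation":[0.82,0.59,0],"twist":[0,0,0]}
  ]
}}

```text
t: 4.1
ee_pos: [568.5, -206.0, 432.6]
orientation: [2.496, 1.907, 0.0]
ft_force: [0.5, -0.2, -0.3]
width: 17.9
```

```bash
python3 - <<'E'
from workcell import ctrl
import cv2,numpy as np
d=ctrl.get_image("wrist"); np.savez("pics/wrist1.npz",fish=1,**d)
cv2.imwrite("pics/w1.png",cv2.resize(d["img"][:,:,::-1],(800,600),interpolation=cv2.INTER_CUBIC))
print(d["intrinsics"].tolist(),np.round(d["cam_to_world"],3).tolist())
o=ctrl.get_obs();print({k:np.round(o[k],3) for k in("t","ee_pos","orientation","ft_force","width")})
E
```

```text
[[297.3186396354542, 0.0, 258.131199442285], [0.0, 297.3186396354542, 198.4114591750555], [0.0, 0.0, 1.0]] [[0.965, -0.253, -0.071, 587.325], [-0.263, -0.928, -0.264, -134.947], [0.001, 0.273, -0.962, 412.937], [0.0, 0.0, 0.0, 1.0]]
{'t': np.float64(4.15), 'ee_pos': array([ 568.585, -206.092,  432.616]), 'orientation': array([2.496, 1.907, 0.   ]), 'ft_force': array([-0.511,  0.417,  0.701]), 'width': np.float64(17.598)}
```

View pics/w1.png

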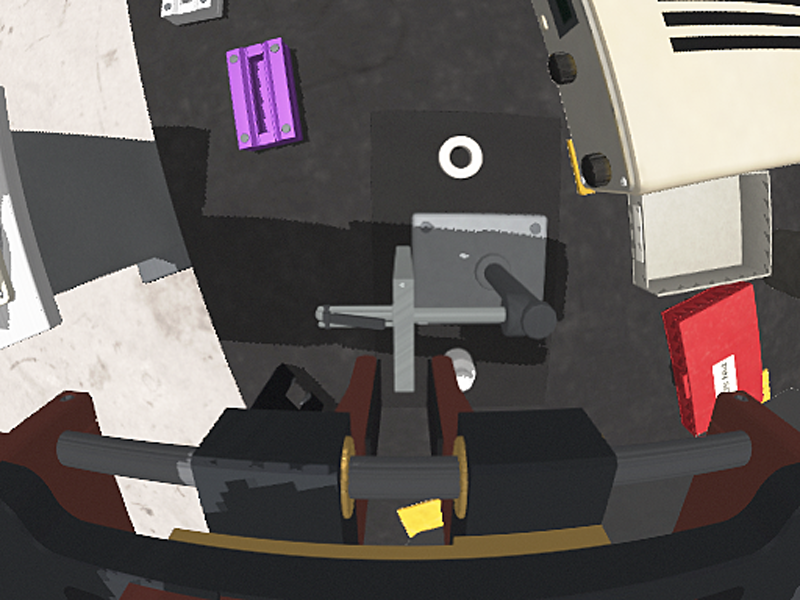

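The wrist view shows the plate's top edge at x≈393–412, y≈247–392, nicely centred between the red fingers. The peg tip is at (322,316), the post top at (538,320) and the keeper at about (360,322). One enlarged crop will refine the fit.

```bash
cd pics; python3 -c "
import cv2,numpy as np
i=np.load('wrist1.npz')['img'][:,:,::-1]
u,v,w,h,k=196,150,160,112,5
a=cv2.resize(i[v:v+h,u:u+w],None,fx=k,fy=k,interpolation=cv2.INTER_CUBIC)
for x in range(200,u+w,10): cv2.line(a,((x-u)*k,0),((x-u)*k,14 if x%50==0 else 5),(0,255,255),1)
for y in range(150,v+h,10): cv2.line(a,(0,(y-v)*k),(14 if y%50==0 else 5,(y-v)*k),(0,255,255),1)
cv2.imwrite('w1c.png',a)"
```

```text
(no output)
```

View pics/w1c.png

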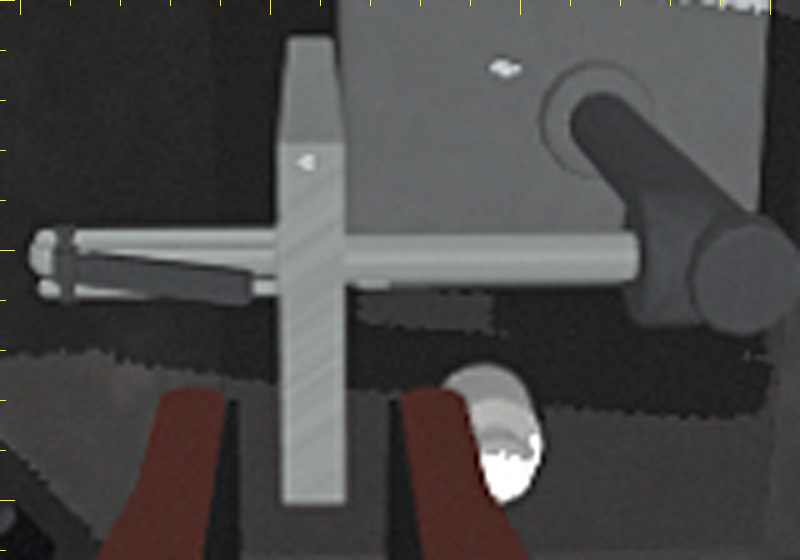

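```bash
python3 - <<'E'
from h import *
np.set_printoptions(precision=2,suppress=True)
W=load("wrist1")
c=lambda x,y:(196+x/5-.4,150+y/5-.4)
L=np.array([[-5,30,0],[5,30,0],[-5,-30,0],[5,-30,0]],float)
u=np.array([c(278,143),c(343,143),c(282,504),c(345,504)])
g=least_squares(lambda p:(proj(W,place(p,L))-u).ravel(),[567,-207,192,-.26]);print("gauge",g.x,g.fun)
for z in (191,192.5,194,196):
  g=least_squares(lambda p:(proj(W,place([p[0],p[1],z,p[2]],L))-u).ravel(),[567,-207,-.26]);print(z,g.x,g.cost)
A=[[0,0,167],[-88,0,170],[-88,0,166]]; 
u2=np.array([c(748,275),c(252,288)])
def f(p):
  q=proj(W,place(p,[[0,0,167],[-88,0,170]]));return np.r_[(q-u2).ravel(),(p[2]-3.5)/2, (p[3]+.265)*100]
s=least_squares(f,[641,-226,3.5,-.26]);print("stand",s.x,s.fun)
# finger tips in view: where is the jaw axis
d=W["cam_to_world"];print("tcp->cam",d[:3,3]-[568.585,-206.092,432.616])
E
```

```text
gauge [ 567.22 -208.78  193.36   -0.26] [-0.12  0.05  0.13 -0.05  0.17  0.05 -0.19 -0.04]
191 [ 567.01 -209.52   -0.26] 0.34747017414491527
192.5 [ 567.14 -209.05   -0.26] 0.09239363345662294
194 [ 567.27 -208.58   -0.26] 0.07441416102238092
196 [ 567.44 -207.95   -0.26] 0.43598980782127605
stand [ 642.24 -227.88    2.66   -0.26] [ 0.55  0.45 -0.5  -0.38 -0.42  0.39]
tcp->cam [ 18.74  71.14 -19.68]
```

{"fn": "send_rows", "kwargs": {
  "commands": [
    {"translation":[-0.01,-0.01,-0.05],"twist":[0,0,0]},
    {"translation":[-0.02,-0.02,-0.1],"twist":[0,0,0]},
    {"translation":[-0.02,-0.023,-0.17],"twist":[0,0,0.01]},
    {"translation":[-0.02,-0.023,-0.24],"twist":[0,0,0.01]},
    {"translation":[-0.02,-0.023,-0.31],"twist":[0,0,0.01]},
    {"translation":[-0.02,-0.023,-0.38],"twist":[0,0,0.01]},
    {"translation":[-0.02,-0.023,-0.44],"twist":[0,0,0.01]},
    {"translation":[-0.02,-0.023,-0.49],"twist":[0,0,0.01]},
    {"translation":[-0.02,-0.023,-0.52],"twist":[0,0,0.01]},
    {"translation":[-0.02,-0.023,-0.53],"twist":[0,0,0.01]}
  ],
  "grip": 0.68
}}

```text
t: 5.15
ee_pos: [565.5, -209.0, 379.3]
orientation: [-2.492, -1.912, 0.0]
ft_force: [0.6, 0.7, -0.4]
width: 14.3
```

```bash
python3 - <<'E'
from workcell import ctrl
import cv2,numpy as np
d=ctrl.get_image("wrist"); np.savez("pics/wrist2.npz",fish=1,**d)
i=d["img"][:,:,::-1]; u,v,w,h,k=176,150,160,120,5
a=cv2.resize(i[v:v+h,u:u+w],None,fx=k,fy=k,interpolation=cv2.INTER_CUBIC); cv2.imwrite("pics/w2.png",a)
o=ctrl.get_obs();print({k:np.round(o[k],3) for k in("t","ee_pos","orientation","ft_force","width")})
E
```

```text
{'t': np.float64(5.2), 'ee_pos': array([ 565.547, -209.022,  379.391]), 'orientation': array([-2.492, -1.912,  0.   ]), 'ft_force': array([0.232, 0.247, 0.363]), 'width': np.float64(13.966)}
```

View pics/w2.png

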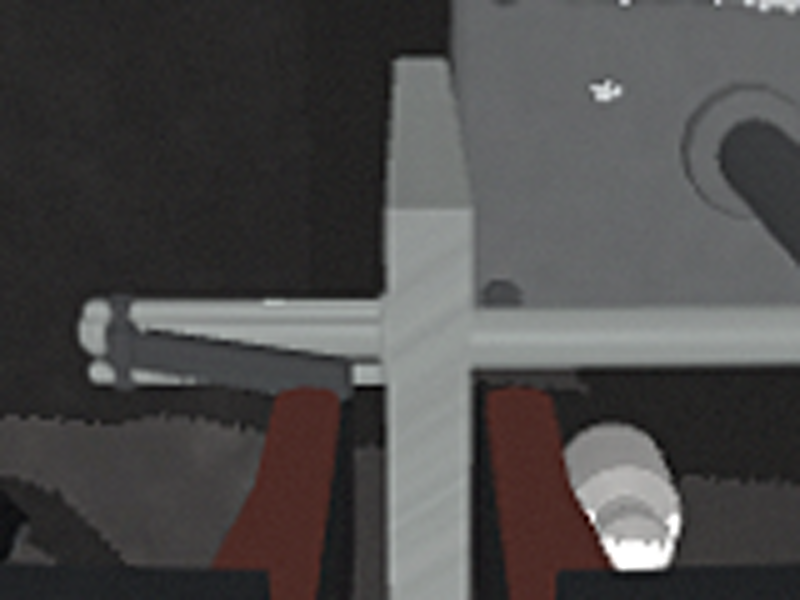

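The plate is about 2 mm off the jaws' middle (plate centre column 429, jaw centre 411), so I'll shift +1.7 mm along the stand's x, then descend in stages.

{"fn": "send_rows", "kwargs": {
  "commands": [
    {"translation":[0.008,-0.002,0],"twist":[0,0,0]},
    {"translation":[0.017,-0.004,0],"twist":[0,0,0]},
    {"translation":[0.017,-0.004,0],"twist":[0,0,0]},
    {"translation":[0.017,-0.004,-0.02],"twist":[0,0,0]},
    {"translation":[0.017,-0.004,-0.04],"twist":[0,0,0]},
    {"translation":[0.017,-0.004,-0.06],"twist":[0,0,0]},
    {"translation":[0.017,-0.004,-0.07],"twist":[0,0,0]},
    {"translation":[0.017,-0.004,-0.08],"twist":[0,0,0]},
    {"translation":[0.017,-0.004,-0.08],"twist":[0,0,0]},
    {"translation":[0.017,-0.004,-0.08],"twist":[0,0,0]}
  ]
}}

```text
t: 6.2
ee_pos: [567.3, -209.5, 371.7]
orientation: [2.493, 1.912, 0.0]
ft_force: [-0.1, 0.0, 0.7]
width: 14.4
```

{"fn": "send_rows", "kwargs": {
  "commands": [
    {"translation":[0,0,-0.03],"twist":[0,0,0]},
    {"translation":[0,0,-0.06],"twist":[0,0,0]},
    {"translation":[0,0,-0.09],"twist":[0,0,0]},
    {"translation":[0,0,-0.12],"twist":[0,0,0]},
    {"translation":[0,0,-0.15],"twist":[0,0,0]},
    {"translation":[0,0,-0.18],"twist":[0,0,0]},
    {"translation":[0,0,-0.2],"twist":[0,0,0]},
    {"translation":[0,0,-0.22],"twist":[0,0,0]},
    {"translation":[0,0,-0.24],"twist":[0,0,0]},
    {"translation":[0,0,-0.24],"twist":[0,0,0]}
  ]
}}

```text
t: 7.2
ee_pos: [567.4, -209.5, 347.7]
orientation: [2.492, 1.912, 0.0]
ft_force: [1.6, -0.4, 2.4]
width: 14.1
```

{"fn": "send_rows", "kwargs": {
  "commands": [
    {"translation":[0,0,-0.005],"twist":[0,0,0]},
    {"translation":[0,0,-0.01],"twist":[0,0,0]},
    {"translation":[0,0,-0.015],"twist":[0,0,0]},
    {"translation":[0,0,-0.02],"twist":[0,0,0]},
    {"translation":[0,0,-0.025],"twist":[0,0,0]},
    {"translation":[0,0,-0.03],"twist":[0,0,0]},
    {"translation":[0,0,-0.03],"twist":[0,0,0]},
    {"translation":[0,0,-0.03],"twist":[0,0,0]},
    {"translation":[0,0,-0.03],"twist":[0,0,0]},
    {"translation":[0,0,-0.03],"twist":[0,0,0]}
  ]
}}

```text
t: 8.2
ee_pos: [567.3, -209.5, 344.8]
orientation: [2.492, 1.912, 0.0]
ft_force: [3.4, -0.6, 3.1]
width: 14.0
```

{"fn": "send_rows", "kwargs": {
  "commands": [
    {"translation":[0,0,-0.003],"twist":[0,0,0]},
    {"translation":[0,0,-0.006],"twist":[0,0,0]},
    {"translation":[0,0,-0.01],"twist":[0,0,0]},
    {"translation":[0,0,-0.013],"twist":[0,0,0]},
    {"translation":[0,0,-0.015],"twist":[0,0,0]},
    {"translation":[0,0,-0.015],"twist":[0,0,0]},
    {"translation":[0,0,-0.015],"twist":[0,0,0]},
    {"translation":[0,0,-0.015],"twist":[0,0,0]},
    {"translation":[0,0,-0.015],"twist":[0,0,0]},
    {"translation":[0,0,-0.015],"twist":[0,0,0]}
  ]
}}

```text
t: 9.2
ee_pos: [567.3, -209.5, 343.3]
orientation: [2.492, 1.912, 0.0]
ft_force: [3.6, -1.0, 3.5]
width: 14.1
```

```bash
python3 - <<'E'
from workcell import ctrl
import cv2,numpy as np
d=ctrl.get_image("wrist"); np.savez("pics/wrist3.npz",fish=1,**d)
i=d["img"][:,:,::-1]; u,v,w,h,k=176,150,160,120,5
cv2.imwrite("pics/w3.png",cv2.resize(i[v:v+h,u:u+w],None,fx=k,fy=k,interpolation=cv2.INTER_CUBIC))
o=ctrl.get_obs();print({k:np.round(o[k],3) for k in("t","ee_pos","orientation","ft_force","moment","width")})
E
```

```text
{'t': np.float64(9.25), 'ee_pos': array([ 567.339, -209.487,  343.276]), 'orientation': array([2.492, 1.912, 0.   ]), 'ft_force': array([ 4.042, -1.586,  3.57 ]), 'moment': array([-0.274, -0.861, -0.047]), 'width': np.float64(14.163)}
```

View pics/w3.png

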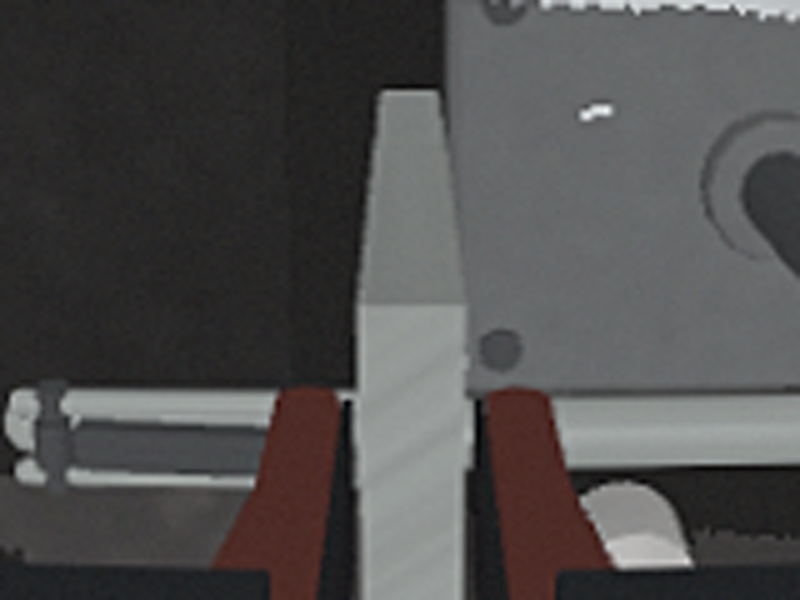

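The picture shows the keeper pressed flat under the front finger at (165,445) and the plate centred between the fingers (357–465). There is no stop yet, so I'll go on down in small steps.

{"fn": "send_rows", "kwargs": {
  "commands": [
    {"translation":[0,0,-0.002],"twist":[0,0,0]},
    {"translation":[0,0,-0.004],"twist":[0,0,0]},
    {"translation":[0,0,-0.006],"twist":[0,0,0]},
    {"translation":[0,0,-0.008],"twist":[0,0,0]},
    {"translation":[0,0,-0.01],"twist":[0,0,0]},
    {"translation":[0,0,-0.01],"twist":[0,0,0]},
    {"translation":[0,0,-0.01],"twist":[0,0,0]},
    {"translation":[0,0,-0.01],"twist":[0,0,0]},
    {"translation":[0,0,-0.01],"twist":[0,0,0]},
    {"translation":[0,0,-0.01],"twist":[0,0,0]}
  ]
}}

```text
t: 10.25
ee_pos: [567.3, -209.5, 342.2]
orientation: [2.492, 1.912, 0.0]
ft_force: [4.3, -1.0, 4.4]
width: 14.0
```

{"fn": "send_rows", "kwargs": {
  "commands": [
    {"translation":[0,0,-0.001],"twist":[0,0,0]},
    {"translation":[0,0,-0.002],"twist":[0,0,0]},
    {"translation":[0,0,-0.003],"twist":[0,0,0]},
    {"translation":[0,0,-0.004],"twist":[0,0,0]},
    {"translation":[0,0,-0.005],"twist":[0,0,0]},
    {"translation":[0,0,-0.005],"twist":[0,0,0]},
    {"translation":[0,0,-0.005],"twist":[0,0,0]},
    {"translation":[0,0,-0.005],"twist":[0,0,0]},
    {"translation":[0,0,-0.005],"twist":[0,0,0]},
    {"translation":[0,0,-0.005],"twist":[0,0,0]}
  ]
}}

```text
t: 11.25
ee_pos: [567.4, -209.5, 341.8]
orientation: [2.492, 1.912, 0.0]
ft_force: [5.1, -1.8, 3.9]
width: 13.9
```

{"fn": "send_rows", "kwargs": {
  "commands": [
    {"translation":[0.001,0,-0.001],"twist":[0,0,0]},
    {"translation":[0.002,0,-0.002],"twist":[0,0,0]},
    {"translation":[0.003,-0.001,-0.003],"twist":[0,0,0]},
    {"translation":[0.004,-0.001,-0.004],"twist":[0,0,0]},
    {"translation":[0.005,-0.001,-0.005],"twist":[0,0,0]},
    {"translation":[0.005,-0.001,-0.005],"twist":[0,0,0]},
    {"translation":[0.005,-0.001,-0.005],"twist":[0,0,0]},
    {"translation":[0.005,-0.001,-0.005],"twist":[0,0,0]},
    {"translation":[0.005,-0.001,-0.005],"twist":[0,0,0]},
    {"translation":[0.005,-0.001,-0.005],"twist":[0,0,0]}
  ]
}}

```text
t: 12.25
ee_pos: [567.7, -209.6, 341.1]
orientation: [-2.492, -1.912, 0.0]
ft_force: [4.2, -1.3, 3.7]
width: 13.8
```

{"fn": "send_rows", "kwargs": {
  "commands": [
    {"translation":[0.001,0,-0.001],"twist":[0,0,0]},
    {"translation":[0.002,0,-0.002],"twist":[0,0,0]},
    {"translation":[0.003,-0.001,-0.003],"twist":[0,0,0]},
    {"translation":[0.004,-0.001,-0.004],"twist":[0,0,0]},
    {"translation":[0.005,-0.001,-0.005],"twist":[0,0,0]},
    {"translation":[0.005,-0.001,-0.006],"twist":[0,0,0]},
    {"translation":[0.005,-0.001,-0.007],"twist":[0,0,0]},
    {"translation":[0.005,-0.001,-0.008],"twist":[0,0,0]},
    {"translation":[0.005,-0.001,-0.008],"twist":[0,0,0]},
    {"translation":[0.005,-0.001,-0.008],"twist":[0,0,0]}
  ]
}}

```text
t: 13.25
ee_pos: [568.0, -209.6, 340.6]
orientation: [-2.492, -1.912, 0.001]
ft_force: [-0.8, -1.2, 7.6]
width: 14.3
```

On the stop at 7.6 N. I'll hold there, pressing very slightly more.

{"fn": "send_rows", "kwargs": {
  "commands": [
    {"translation":[0,0,-0.001],"twist":[0,0,0]},
    {"translation":[0,0,-0.001],"twist":[0,0,0]},
    {"translation":[0,0,-0.001],"twist":[0,0,0]},
    {"translation":[0,0,-0.001],"twist":[0,0,0]},
    {"translation":[0,0,-0.001],"twist":[0,0,0]},
    {"translation":[0,0,-0.001],"twist":[0,0,0]},
    {"translation":[0,0,-0.001],"twist":[0,0,0]},
    {"translation":[0,0,-0.001],"twist":[0,0,0]},
    {"translation":[0,0,-0.001],"twist":[0,0,0]},
    {"translation":[0,0,-0.001],"twist":[0,0,0]}
  ]
}}

```text
t: 14.25
ee_pos: [568.0, -209.6, 340.6]
orientation: [-2.492, -1.912, 0.001]
ft_force: [0.9, -1.0, 8.6]
width: 14.2
```

{"fn": "send_rows", "kwargs": {
  "commands": [
    {"translation":[0,0,0.002],"twist":[0,0,0]},
    {"translation":[0,0,0.002],"twist":[0,0,0]},
    {"translation":[0,0,0.002],"twist":[0,0,0]},
    {"translation":[0,0,0.002],"twist":[0,0,0]},
    {"translation":[0,0,0.002],"twist":[0,0,0]},
    {"translation":[0,0,0.002],"twist":[0,0,0]},
    {"translation":[0,0,0.002],"twist":[0,0,0]},
    {"translation":[0,0,0.002],"twist":[0,0,0]},
    {"translation":[0,0,0.002],"twist":[0,0,0]},
    {"translation":[0,0,0.002],"twist":[0,0,0]}
  ],
  "grip": 1
}}

```text
t: 15.25
ee_pos: [566.9, -209.3, 340.4]
orientation: [-2.489, -1.91, 0.005]
ft_force: [-4.0, 0.1, 10.9]
width: 9.8
```

{"fn": "send_rows", "kwargs": {
  "commands": [
    {"translation":[-0.004,0.001,0.002],"twist":[0,0,0]},
    {"translation":[-0.008,0.002,0.002],"twist":[0,0,0]},
    {"translation":[-0.012,0.003,0.002],"twist":[0,0,0]},
    {"translation":[-0.016,0.004,0.002],"twist":[0,0,0]},
    {"translation":[-0.02,0.005,0.002],"twist":[0,0,0]},
    {"translation":[-0.02,0.005,0.002],"twist":[0,0,0]},
    {"translation":[-0.02,0.005,0.002],"twist":[0,0,0]},
    {"translation":[-0.02,0.005,0.002],"twist":[0,0,0]},
    {"translation":[-0.02,0.005,0.002],"twist":[0,0,0]},
    {"translation":[-0.02,0.005,0.002],"twist":[0,0,0]}
  ]
}}

```text
t: 16.25
ee_pos: [566.1, -209.1, 340.6]
orientation: [-2.492, -1.912, 0.001]
ft_force: [0.5, -0.9, 4.1]
width: 10.1
```

{"fn": "send_rows", "kwargs": {
  "commands": [
    {"translation":[0,0,-0.002],"twist":[0,0,0]},
    {"translation":[-0.004,0.001,-0.002],"twist":[0,0,0]},
    {"translation":[-0.008,0.002,-0.002],"twist":[0,0,0]},
    {"translation":[-0.012,0.003,-0.002],"twist":[0,0,0]},
    {"translation":[-0.016,0.004,-0.002],"twist":[0,0,0]},
    {"translation":[-0.02,0.005,-0.002],"twist":[0,0,0]},
    {"translation":[-0.025,0.006,-0.002],"twist":[0,0,0]},
    {"translation":[-0.03,0.008,-0.002],"twist":[0,0,0]},
    {"translation":[-0.03,0.008,-0.002],"twist":[0,0,0]},
    {"translation":[-0.03,0.008,-0.002],"twist":[0,0,0]}
  ]
}}

```text
t: 17.25
ee_pos: [564.5, -208.7, 340.9]
orientation: [2.49, 1.91, 0.004]
ft_force: [7.5, -1.9, 0.7]
width: 10.0
```

Drawing met 7.5 N of resistance while the press went slack. With the gauge hanging on the seat, the hole's rim is flush with the keeper top, so its corners catch. I'll back off and tilt the tool about 0.06 rad, front fingertip down. That lifts the hole rim relative to the pressed keeper.

{"fn": "send_rows", "kwargs": {
  "commands": [
    {"translation":[0.006,-0.002,0],"twist":[0,0,0]},
    {"translation":[0.012,-0.003,0],"twist":[0,0,0]},
    {"translation":[-0.003,0.001,0],"twist":[-0.004,-0.017,0]},
    {"translation":[-0.018,0.005,0.001],"twist":[-0.009,-0.033,0]},
    {"translation":[-0.033,0.009,0.001],"twist":[-0.013,-0.05,0]},
    {"translation":[-0.049,0.013,0.002],"twist":[-0.018,-0.066,0]},
    {"translation":[-0.064,0.017,0.002],"twist":[-0.022,-0.083,0]},
    {"translation":[-0.079,0.021,0.003],"twist":[-0.027,-0.1,0]},
    {"translation":[-0.094,0.025,0.003],"twist":[-0.031,-0.116,0]},
    {"translation":[-0.094,0.025,0.003],"twist":[-0.031,-0.116,0]}
  ]
}}

```text
t: 18.25
ee_pos: [553.7, -205.9, 341.0]
orientation: [2.454, 1.882, 0.057]
ft_force: [6.2, -1.3, 4.0]
width: 9.9
```

```bash
python3 - <<'E'
from workcell import ctrl
import cv2,numpy as np
d=ctrl.get_image("wrist"); np.savez("pics/wrist4.npz",fish=1,**d)
i=d["img"][:,:,::-1]; u,v,w,h,k=176,150,160,120,5
cv2.imwrite("pics/w4.png",cv2.resize(i[v:v+h,u:u+w],None,fx=k,fy=k,interpolation=cv2.INTER_CUBIC))
o=ctrl.get_obs();print({k:np.round(o[k],3) for k in("t","ee_pos","orientation","ft_force","moment","width")})
E
```

```text
{'t': np.float64(18.3), 'ee_pos': array([ 553.787, -205.884,  340.957]), 'orientation': array([2.454, 1.883, 0.057]), 'ft_force': array([ 5.035, -1.729,  4.866]), 'moment': array([-0.279, -0.821,  0.011]), 'width': np.float64(9.919)}
```

View pics/w4.png

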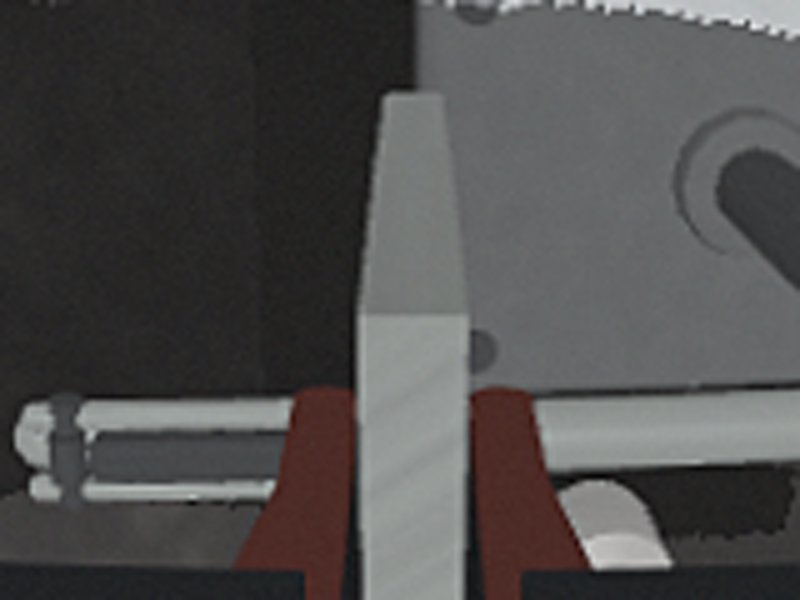

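The view shows the keeper flat under the front finger at (180,455) and the plate firmly gripped. I'll draw a few mm along the peg.

{"fn": "send_rows", "kwargs": {
  "commands": [
    {"translation":[-0.003,0.001,-0.002],"twist":[0,0,0]},
    {"translation":[-0.007,0.002,-0.002],"twist":[0,0,0]},
    {"translation":[-0.011,0.003,-0.002],"twist":[0,0,0]},
    {"translation":[-0.015,0.004,-0.002],"twist":[0,0,0]},
    {"translation":[-0.019,0.005,-0.002],"twist":[0,0,0]},
    {"translation":[-0.023,0.006,-0.002],"twist":[0,0,0]},
    {"translation":[-0.027,0.007,-0.002],"twist":[0,0,0]},
    {"translation":[-0.03,0.008,-0.002],"twist":[0,0,0]},
    {"translation":[-0.03,0.008,-0.002],"twist":[0,0,0]},
    {"translation":[-0.03,0.008,-0.002],"twist":[0,0,0]}
  ]
}}

```text
t: 19.3
ee_pos: [551.2, -205.2, 340.9]
orientation: [2.454, 1.882, 0.058]
ft_force: [5.9, -1.4, 5.0]
width: 9.6
```

{"fn": "send_rows", "kwargs": {
  "commands": [
    {"translation":[-0.004,0.001,0],"twist":[0,0,0]},
    {"translation":[-0.008,0.002,0],"twist":[0,0,0]},
    {"translation":[-0.012,0.003,0],"twist":[0,0,0]},
    {"translation":[-0.016,0.004,0],"twist":[0,0,0]},
    {"translation":[-0.02,0.005,0],"twist":[0,0,0]},
    {"translation":[-0.024,0.006,0],"twist":[0,0,0]},
    {"translation":[-0.028,0.007,0],"twist":[0,0,0]},
    {"translation":[-0.032,0.008,0],"twist":[0,0,0]},
    {"translation":[-0.036,0.01,0],"twist":[0,0,0]},
    {"translation":[-0.036,0.01,0],"twist":[0,0,0]}
  ]
}}

```text
t: 20.3
ee_pos: [547.6, -204.2, 341.0]
orientation: [2.453, 1.882, 0.058]
ft_force: [5.1, -0.6, 6.4]
width: 10.1
```

It moves freely and the hole is now over the nose. I'll ease up while drawing further.

{"fn": "send_rows", "kwargs": {
  "commands": [
    {"translation":[-0.004,0.001,0.003],"twist":[0,0,0]},
    {"translation":[-0.008,0.002,0.006],"twist":[0,0,0]},
    {"translation":[-0.012,0.003,0.008],"twist":[0,0,0]},
    {"translation":[-0.016,0.004,0.01],"twist":[0,0,0]},
    {"translation":[-0.022,0.006,0.012],"twist":[0,0,0]},
    {"translation":[-0.028,0.008,0.013],"twist":[0,0,0]},
    {"translation":[-0.034,0.009,0.013],"twist":[0,0,0]},
    {"translation":[-0.04,0.011,0.013],"twist":[0,0,0]},
    {"translation":[-0.046,0.012,0.013],"twist":[0,0,0]},
    {"translation":[-0.05,0.013,0.013],"twist":[0,0,0]}
  ]
}}

```text
t: 21.3
ee_pos: [542.2, -202.7, 341.9]
orientation: [2.454, 1.883, 0.057]
ft_force: [3.6, -1.9, 1.9]
width: 10.0
```

{"fn": "send_rows", "kwargs": {
  "commands": [
    {"translation":[0.001,0,0],"twist":[0.003,0.012,0]},
    {"translation":[0.002,0,-0.001],"twist":[0.006,0.023,0]},
    {"translation":[0.003,-0.001,-0.001],"twist":[0.01,0.036,0]},
    {"translation":[0.004,-0.001,-0.002],"twist":[0.013,0.049,0]},
    {"translation":[0.005,-0.001,-0.002],"twist":[0.017,0.063,0]},
    {"translation":[0.006,-0.002,-0.003],"twist":[0.02,0.076,0]},
    {"translation":[0.007,-0.002,-0.003],"twist":[0.024,0.09,0]},
    {"translation":[0.008,-0.002,-0.004],"twist":[0.028,0.104,0]},
    {"translation":[0.009,-0.002,-0.004],"twist":[0.031,0.116,0]},
    {"translation":[0.009,-0.002,-0.004],"twist":[0.031,0.116,0]}
  ]
}}

```text
t: 22.3
ee_pos: [543.0, -202.9, 341.3]
orientation: [-2.492, -1.912, 0.001]
ft_force: [3.1, -1.9, 0.4]
width: 9.8
```

{"fn": "send_rows", "kwargs": {
  "commands": [
    {"translation":[-0.002,0,0.003],"twist":[0,0,0]},
    {"translation":[-0.005,0.001,0.006],"twist":[0,0,0]},
    {"translation":[-0.01,0.003,0.008],"twist":[0,0,0]},
    {"translation":[-0.02,0.005,0.008],"twist":[0,0,0]},
    {"translation":[-0.03,0.008,0.008],"twist":[0,0,0]},
    {"translation":[-0.045,0.012,0.008],"twist":[0,0,0]},
    {"translation":[-0.06,0.016,0.008],"twist":[0,0,0]},
    {"translation":[-0.075,0.02,0.008],"twist":[0,0,0]},
    {"translation":[-0.09,0.024,0.008],"twist":[0,0,0]},
    {"translation":[-0.1,0.027,0.008],"twist":[0,0,0]}
  ]
}}

```text
t: 23.3
ee_pos: [533.2, -200.3, 342.5]
orientation: [2.492, 1.912, 0.0]
ft_force: [3.9, -1.0, 2.9]
width: 10.2
```

{"fn": "send_rows", "kwargs": {
  "commands": [
    {"translation":[-0.01,0.003,0.003],"twist":[0,0,0]},
    {"translation":[-0.02,0.005,0.003],"twist":[0,0,0]},
    {"translation":[-0.035,0.009,0.003],"twist":[0,0,0]},
    {"translation":[-0.05,0.013,0.003],"twist":[0,0,0]},
    {"translation":[-0.065,0.017,0.003],"twist":[0,0,0]},
    {"translation":[-0.08,0.021,0.003],"twist":[0,0,0]},
    {"translation":[-0.095,0.025,0.003],"twist":[0,0,0]},
    {"translation":[-0.11,0.029,0.003],"twist":[0,0,0]},
    {"translation":[-0.12,0.032,0.003],"twist":[0,0,0]},
    {"translation":[-0.12,0.032,0.003],"twist":[0,0,0]}
  ]
}}

```text
t: 24.3
ee_pos: [521.1, -197.1, 342.9]
orientation: [2.492, 1.912, 0.0]
ft_force: [3.6, -1.3, 5.3]
width: 9.9
```

{"fn": "send_rows", "kwargs": {
  "commands": [
    {"translation":[-0.008,0.002,0],"twist":[0,0,0]},
    {"translation":[-0.016,0.004,0],"twist":[0,0,0]},
    {"translation":[-0.024,0.006,0],"twist":[0,0,0]},
    {"translation":[-0.032,0.009,0],"twist":[0,0,0]},
    {"translation":[-0.04,0.011,0],"twist":[0,0,0]},
    {"translation":[-0.05,0.013,0],"twist":[0,0,0]},
    {"translation":[-0.06,0.016,0],"twist":[0,0,0]},
    {"translation":[-0.07,0.019,0],"twist":[0,0,0]},
    {"translation":[-0.08,0.021,0],"twist":[0,0,0]},
    {"translation":[-0.08,0.021,0],"twist":[0,0,0]}
  ]
}}

```text
t: 25.3
ee_pos: [512.8, -194.8, 342.2]
orientation: [-2.492, -1.912, 0.001]
ft_force: [-0.0, -0.0, -1.7]
width: 9.9
```

The gauge is off the peg. I'll draw it clear, raise it and travel towards the rest.

{"fn": "send_rows", "kwargs": {
  "commands": [
    {"translation":[-0.08,0.021,0],"twist":[0,0,0]},
    {"translation":[-0.16,0.042,0],"twist":[0,0,0]},
    {"translation":[-0.25,0.066,0],"twist":[0,0,0]},
    {"translation":[-0.34,0.09,0.02],"twist":[0,0,0]},
    {"translation":[-0.4,0.106,0.08],"twist":[0,0,0]},
    {"translation":[-0.42,0.11,0.18],"twist":[0,0,0]},
    {"translation":[-0.42,0.12,0.3],"twist":[0,0,0]},
    {"translation":[-0.42,0.15,0.42],"twist":[0,0,0]},
    {"translation":[-0.42,0.2,0.52],"twist":[0,0,0]},
    {"translation":[-0.42,0.27,0.58],"twist":[0,0,0]}
  ]
}}

```text
t: 26.3
ee_pos: [471.5, -167.7, 402.1]
orientation: [2.491, 1.911, 0.002]
ft_force: [-0.3, -0.2, -2.8]
width: 9.6
```

{"fn": "send_rows", "kwargs": {
  "commands": [
    {"translation":[0,0.1,0],"twist":[0,0,0]},
    {"translation":[0,0.2,0],"twist":[0,0,0]},
    {"translation":[0,0.3,0],"twist":[0,0,0.01]},
    {"translation":[-0.01,0.4,0],"twist":[0,0,0.02]},
    {"translation":[-0.02,0.5,0],"twist":[0,0,0.03]},
    {"translation":[-0.03,0.6,0],"twist":[0,0,0.04]},
    {"translation":[-0.04,0.7,0],"twist":[0,0,0.05]},
    {"translation":[-0.05,0.8,0],"twist":[0,0,0.05]},
    {"translation":[-0.06,0.9,0],"twist":[0,0,0.05]},
    {"translation":[-0.07,1.0,0],"twist":[0,0,0.05]}
  ]
}}

```text
t: 27.3
ee_pos: [464.0, -67.1, 400.6]
orientation: [2.468, 1.943, 0.0]
ft_force: [-0.1, 0.1, -3.7]
width: 10.0
```

{"fn": "send_rows", "kwargs": {
  "commands": [
    {"translation":[0,0.1,0],"twist":[0,0,0]},
    {"translation":[0,0.2,0],"twist":[0,0,0]},
    {"translation":[0,0.3,0],"twist":[0,0,0]},
    {"translation":[-0.01,0.4,0],"twist":[0,0,0]},
    {"translation":[-0.02,0.5,0],"twist":[0,0,0]},
    {"translation":[-0.03,0.6,0],"twist":[0,0,0]},
    {"translation":[-0.04,0.7,0],"twist":[0,0,0]},
    {"translation":[-0.05,0.8,0],"twist":[0,0,0]},
    {"translation":[-0.06,0.88,0],"twist":[0,0,0]},
    {"translation":[-0.07,0.92,0],"twist":[0,0,0]}
  ]
}}

```text
t: 28.3
ee_pos: [457.1, 24.8, 400.6]
orientation: [-2.468, -1.944, -0.0]
ft_force: [-0.3, -0.2, -2.2]
width: 10.1
```

```bash
python3 - <<'E'
from workcell import ctrl
import cv2,numpy as np
d=ctrl.get_image("wrist"); np.savez("pics/wrist5.npz",fish=1,**d)
i=d["img"][:,:,::-1]; u,v,w,h,k=176,0,200,150,4
a=cv2.resize(i[v:v+h,u:u+w],None,fx=k,fy=k,interpolation=cv2.INTER_CUBIC)
cv2.imwrite("pics/w5.png",a)
o=ctrl.get_obs();print({k:np.round(o[k],3) for k in("t","qpos","ee_pos","orientation","ft_force","moment","width")})
E
```

```text
{'t': np.float64(28.35), 'qpos': array([0.028, 0.181, 1.991, 0.   , 0.97 , 0.265]), 'ee_pos': array([456.923,  24.925, 400.549]), 'orientation': array([-2.468, -1.944,  0.   ]), 'ft_force': array([-0.705,  0.92 , -3.234]), 'moment': array([ 0.009, -0.037,  0.026]), 'width': np.float64(9.665)}
```

View pics/w5.png

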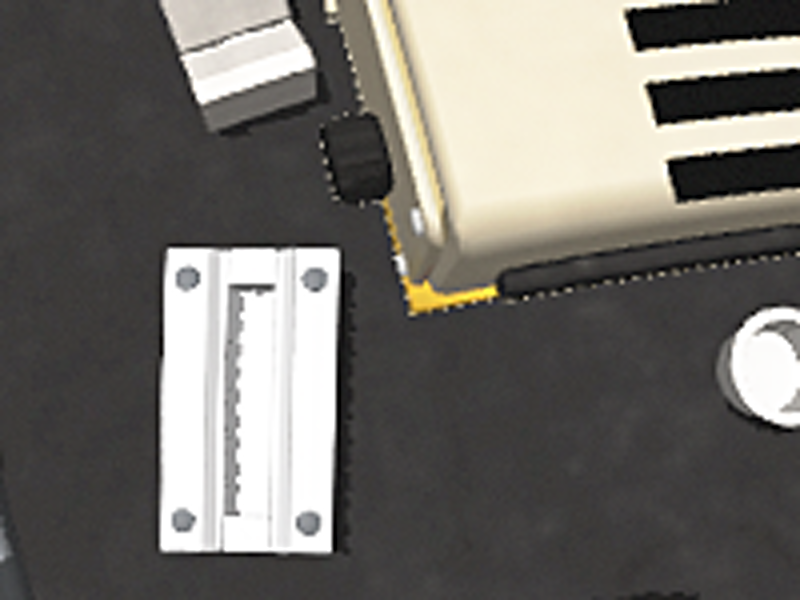

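The rest is in clear view, with top corners at (167,248), (341,248), (332,552) and (160,552) in the crop. I'll fit its pose.

```bash
python3 - <<'E'
from h import *
np.set_printoptions(precision=3,suppress=True)
W=load("wrist5")
c=lambda x,y:(176+x/4-.4,y/4-.4)
L=np.array([[-25,45,32],[25,45,32],[25,-45,32],[-25,-45,32]],float)
u=np.array([c(167,248),c(341,248),c(332,552),c(160,552)])
for z in (0,):
  g=least_squares(lambda p:(proj(W,place([p[0],p[1],z,p[2]],L))-u).ravel(),[456,123,-.24]);print("rest",g.x,g.fun)
# slot floor ends
E=np.array([[0,35,32],[0,-35,32],[0,35,12],[0,-35,12]])
q=proj(W,place([g.x[0],g.x[1],0,g.x[2]],E));print("slot ends crop px",(q-[176-.4,-.4])*4)
o=R.from_rotvec([-2.468,-1.944,0]).as_matrix();print("tool y yaw",np.arctan2(o[1,1],o[0,1]))
# rest in tool axes, bias check: gauge in wrist1 est vs gripped TCP
E
```

```text
rest [455.887 121.479  -0.263] [ 0.044 -0.026 -0.31   0.231 -0.108  0.244  0.375 -0.453]
slot ends crop px [[252.128 280.554]
 [246.715 517.251]
 [256.312 290.412]
 [251.173 514.46 ]]
tool y yaw -0.2364265012196263
```

{"fn": "send_rows", "kwargs": {
  "commands": [
    {"translation":[0,0.1,0],"twist":[0,0,0]},
    {"translation":[0,0.2,0],"twist":[0,0,0]},
    {"translation":[0,0.32,0],"twist":[0,0,-0.01]},
    {"translation":[0,0.44,0],"twist":[0,0,-0.02]},
    {"translation":[0,0.56,0],"twist":[0,0,-0.03]},
    {"translation":[0,0.68,0],"twist":[0,0,-0.04]},
    {"translation":[0,0.8,0],"twist":[0,0,-0.04]},
    {"translation":[-0.005,0.88,0],"twist":[0,0,-0.04]},
    {"translation":[-0.01,0.95,0],"twist":[0,0,-0.04]},
    {"translation":[-0.01,0.97,0],"twist":[0,0,-0.04]}
  ]
}}

```text
t: 29.35
ee_pos: [456.1, 121.7, 400.6]
orientation: [-2.487, -1.919, 0.0]
ft_force: [-0.1, -1.2, -2.6]
width: 9.8
```

{"fn": "send_rows", "kwargs": {
  "commands": [
    {"translation":[0,0,-0.06],"twist":[0,0,0]},
    {"translation":[0,0,-0.15],"twist":[0,0,0]},
    {"translation":[0,0,-0.25],"twist":[0,0,0]},
    {"translation":[0,0,-0.36],"twist":[0,0,0]},
    {"translation":[0,0,-0.47],"twist":[0,0,0]},
    {"translation":[0,0,-0.58],"twist":[0,0,0]},
    {"translation":[0,0,-0.68],"twist":[0,0,0]},
    {"translation":[0,0,-0.77],"twist":[0,0,0]},
    {"translation":[0,0,-0.84],"twist":[0,0,0]},
    {"translation":[0,0,-0.88],"twist":[0,0,0]}
  ]
}}

```text
t: 30.35
ee_pos: [456.1, 121.0, 311.8]
orientation: [-2.488, -1.918, 0.001]
ft_force: [1.0, -1.0, -2.8]
width: 9.7
```

```bash
python3 - <<'E'
from workcell import ctrl
import cv2,numpy as np
d=ctrl.get_image("wrist"); np.savez("pics/wrist6.npz",fish=1,**d)
i=d["img"][:,:,::-1]; u,v,w,h,k=156,110,200,150,4
cv2.imwrite("pics/w6.png",cv2.resize(i[v:v+h,u:u+w],None,fx=k,fy=k,interpolation=cv2.INTER_CUBIC))
o=ctrl.get_obs();print({k:np.round(o[k],3) for k in("t","ee_pos","orientation","ft_force","moment","width")})
E
```

```text
{'t': np.float64(30.4), 'ee_pos': array([455.981, 121.008, 311.586]), 'orientation': array([-2.487e+00, -1.918e+00,  2.000e-03]), 'ft_force': array([ 0.208, -0.616, -3.544]), 'moment': array([-0.025, -0.079,  0.046]), 'width': np.float64(9.781)}
```

View pics/w6.png

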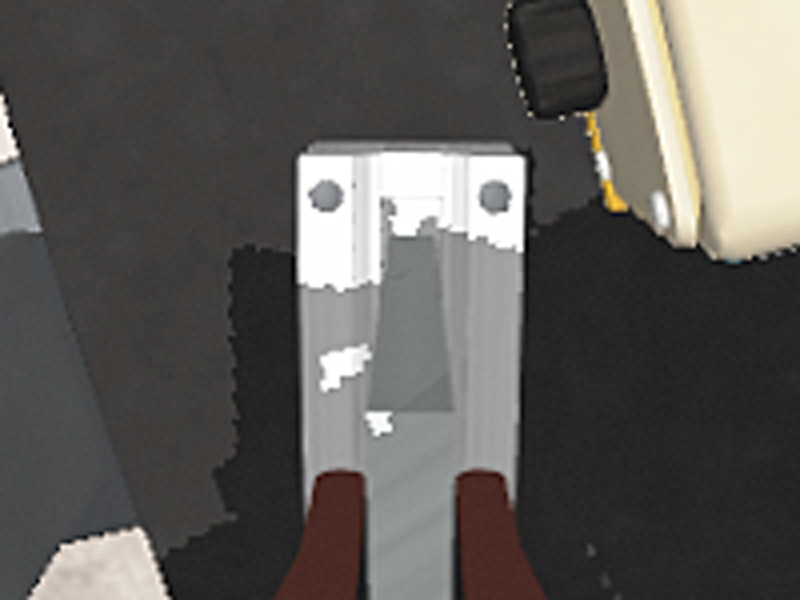

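The gauge's lower end (x 390–440) lines up with the slot (382–443), rest centre 411. Lowering gently.

{"fn": "send_rows", "kwargs": {
  "commands": [
    {"translation":[0,0,-0.04],"twist":[0,0,0]},
    {"translation":[0,0,-0.08],"twist":[0,0,0]},
    {"translation":[0,0,-0.12],"twist":[0,0,0]},
    {"translation":[0,0,-0.16],"twist":[0,0,0]},
    {"translation":[0,0,-0.2],"twist":[0,0,0]},
    {"translation":[0,0,-0.24],"twist":[0,0,0]},
    {"translation":[0,0,-0.27],"twist":[0,0,0]},
    {"translation":[0,0,-0.29],"twist":[0,0,0]},
    {"translation":[0,0,-0.3],"twist":[0,0,0]},
    {"translation":[0,0,-0.3],"twist":[0,0,0]}
  ]
}}

```text
t: 31.4
ee_pos: [456.1, 121.0, 282.5]
orientation: [-2.488, -1.918, 0.0]
ft_force: [-0.1, -0.2, -3.5]
width: 9.8
```

{"fn": "send_rows", "kwargs": {
  "commands": [
    {"translation":[0,0,-0.006],"twist":[0,0,0]},
    {"translation":[0,0,-0.012],"twist":[0,0,0]},
    {"translation":[0,0,-0.018],"twist":[0,0,0]},
    {"translation":[0,0,-0.024],"twist":[0,0,0]},
    {"translation":[0,0,-0.03],"twist":[0,0,0]},
    {"translation":[0,0,-0.036],"twist":[0,0,0]},
    {"translation":[0,0,-0.042],"twist":[0,0,0]},
    {"translation":[0,0,-0.046],"twist":[0,0,0]},
    {"translation":[0,0,-0.05],"twist":[0,0,0]},
    {"translation":[0,0,-0.05],"twist":[0,0,0]}
  ]
}}

```text
t: 32.4
ee_pos: [456.1, 121.0, 277.5]
orientation: [-2.488, -1.918, 0.0]
ft_force: [-0.7, 0.2, -3.4]
width: 10.2
```

{"fn": "send_rows", "kwargs": {
  "commands": [
    {"translation":[0,0,-0.003],"twist":[0,0,0]},
    {"translation":[0,0,-0.006],"twist":[0,0,0]},
    {"translation":[0,0,-0.009],"twist":[0,0,0]},
    {"translation":[0,0,-0.012],"twist":[0,0,0]},
    {"translation":[0,0,-0.015],"twist":[0,0,0]},
    {"translation":[0,0,-0.015],"twist":[0,0,0]},
    {"translation":[0,0,-0.015],"twist":[0,0,0]},
    {"translation":[0,0,-0.015],"twist":[0,0,0]},
    {"translation":[0,0,-0.015],"twist":[0,0,0]},
    {"translation":[0,0,-0.015],"twist":[0,0,0]}
  ]
}}

```text
t: 33.4
ee_pos: [456.2, 121.0, 276.7]
orientation: [2.488, 1.918, 0.0]
ft_force: [-2.3, -0.8, 7.3]
width: 10.1
```

The floor is reached at TCP z≈276.9, as predicted for fully home. I'll ease up and open.

{"fn": "send_rows", "kwargs": {
  "commands": [
    {"translation":[0,0,0.004],"twist":[0,0,0]},
    {"translation":[0,0,0.008],"twist":[0,0,0]},
    {"translation":[0,0,0.008],"twist":[0,0,0]},
    {"translation":[0,0,0.008],"twist":[0,0,0]},
    {"translation":[0,0,0.008],"twist":[0,0,0]},
    {"translation":[0,0,0.008],"twist":[0,0,0]},
    {"translation":[0,0,0.008],"twist":[0,0,0]},
    {"translation":[0,0,0.008],"twist":[0,0,0]},
    {"translation":[0,0,0.008],"twist":[0,0,0]},
    {"translation":[0,0,0.008],"twist":[0,0,0]}
  ]
}}

```text
t: 34.4
ee_pos: [456.1, 121.0, 276.9]
orientation: [-2.488, -1.918, 0.0]
ft_force: [0.4, -0.1, -3.5]
width: 9.9
```

{"fn": "send_rows", "kwargs": {
  "commands": [
    {"translation":[0,0,0],"twist":[0,0,0]},
    {"translation":[0,0,0],"twist":[0,0,0]},
    {"translation":[0,0,0],"twist":[0,0,0]},
    {"translation":[0,0,0],"twist":[0,0,0]},
    {"translation":[0,0,0],"twist":[0,0,0]},
    {"translation":[0,0,0],"twist":[0,0,0]},
    {"translation":[0,0,0],"twist":[0,0,0]},
    {"translation":[0,0,0],"twist":[0,0,0]},
    {"translation":[0,0,0],"twist":[0,0,0]},
    {"translation":[0,0,0],"twist":[0,0,0]}
  ],
  "grip": 0.3
}}

```text
t: 35.4
ee_pos: [456.1, 121.0, 276.9]
orientation: [-2.488, -1.918, 0.0]
ft_force: [0.2, -1.0, 0.5]
width: 30.5
```

{"fn": "send_rows", "kwargs": {
  "commands": [
    {"translation":[0,0,0.04],"twist":[0,0,0]},
    {"translation":[0,0,0.09],"twist":[0,0,0]},
    {"translation":[0,0,0.16],"twist":[0,0,0]},
    {"translation":[0,0,0.25],"twist":[0,0,0]},
    {"translation":[0,0,0.36],"twist":[0,0,0]},
    {"translation":[0,0,0.48],"twist":[0,0,0]},
    {"translation":[0,0,0.6],"twist":[0,0,0]},
    {"translation":[0,0,0.72],"twist":[0,0,0]},
    {"translation":[0,0,0.84],"twist":[0,0,0]},
    {"translation":[0,0,0.9],"twist":[0,0,0]}
  ]
}}

```text
t: 36.4
ee_pos: [456.4, 121.1, 368.4]
orientation: [2.487, 1.918, 0.003]
ft_force: [0.2, 0.2, 0.3]
width: 30.8
```

```bash
python3 - <<'E'
from workcell import ctrl
import cv2,numpy as np
d=ctrl.get_image("wrist");np.savez("pics/wrist7.npz",fish=1,**d);s=ctrl.get_image("side")
a=cv2.resize(d["img"][110:290,186:346,::-1],(480,540),interpolation=cv2.INTER_CUBIC)
b=cv2.resize(s["img"][150:290,120:300,::-1],(320,249),interpolation=cv2.INTER_CUBIC)
c=np.zeros((540,320,3),np.uint8);c[:249]=b
z=cv2.resize(s["img"][225:255,185:225,::-1],(320,240),interpolation=cv2.INTER_CUBIC);c[260:500]=z
cv2.imwrite("pics/w7.png",np.hstack([a,c]))
o=ctrl.get_obs();print({k:np.round(o[k],3) for k in("t","ee_pos","orientation","ft_force","width")})
E
```

```text
{'t': np.float64(36.5), 'ee_pos': array([456.395, 121.088, 367.942]), 'orientation': array([2.487, 1.918, 0.003]), 'ft_force': array([-0.131, -0.377, -0.582]), 'width': np.float64(31.014)}
```

View pics/w7.png

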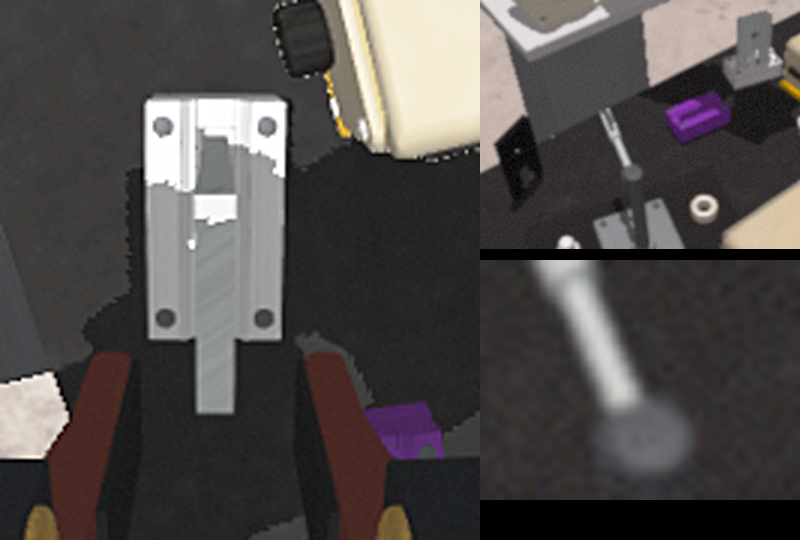

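The picture shows the gauge standing upright in the slot (top edge x 195–237, centred on the rest) with the fingers clear, and the bush and weight in place. Handing in.

```bash
python3 -c "
from workcell import ctrl
print(ctrl.close_job())"
```

```text
the job is handed in; nothing more can be done
None
```

The gauge is off the peg and standing upright in the slot of the aluminium rest, released. I handed the job in at about 36.5 s of the 58 s allowed; the system gives no verdict.

- **Pressing:** I pressed the keeper onto its stop at 7.6–8.6 N while the gauge still hung behind it. The wrist sensor read 10.9 N (about 11.6 N overall) as the gripper closed, the highest reading between moves. The limit is 15 N.
- **Drawing:** The first pull met about 7.5 N of resistance, so I backed off. I tilted the tool about 0.06 rad, which lifted the rim of the hole over the keeper's end. After that the gauge came off smoothly as I eased the fingertips up. Sensor forces stayed under about 7 N between moves.
- **Placing:** I lowered the gauge until it touched the slot floor, at the height I had predicted for fully home. The reading there was 7.3 N. I then eased up, let go and raised the arm clear.

**Last checks:** The last wrist picture shows the gauge upright and centred in the slot with nothing touching it. The wrist force was back to about zero. The bush and weight looked undisturbed in the side view. The vee block is not visible in that last picture; the arm never went near it.

**Not confirmed:**
- The side camera was too coarse to show the keeper itself, so its springing back is inferred from it being free of load.
- The tool reports forces only at the end of each move, so a short peak in between could have gone unseen.
- The two fits of the rest's position differed by about 2 mm and 0.02 rad, which is within the slot's play.

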